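Clamp the bolt gauge plate in its bench holder

ROBOT

A 6-joint arm with a two-finger parallel gripper is mounted at the origin on the work surface. World frame = base frame: x ahead of the robot, y to its left, z up, the work surface at z = 0. Lengths are in mm, angles in rad, forces in N, time in s.
With the tool pointing down it reaches from about 275 to 825 mm from the base axis. Payload 5.2 kg.
Tool frame: the origin (TCP) lies at the very end of the fingers, on their centre line; the grasp point (between the pads) lies 19 mm behind it; z points along the fingers, y is the line along which they close (so a half turn about z gives the same grasp; the last joint's range is limited). The gripper opens to 93 mm and grips with 3 to 60 N. Pads are 15 mm wide; open, the fingers measure 128 mm over their backs; the gripper's body (75 mm by 188 mm) begins 65 mm behind the grasp point.
Start: joints at [-1.441, 0.259, 1.535, -0, 1.348, -0.203], TCP at [179.701, -519.82, 218.653] pointing down, gripper open.
Joint ranges: [-3.14, 3.14], [-0.91, 2.08], [0.19, 2.58], [-1.22, 4.36], [0.22, 2.71], [-3.12, 3.12]. Speed limits (rad/s): [2.57, 2.57, 3.14, 3.14, 3.14, 3.14].

INTERFACE

Orientations are given as [roll, pitch, yaw] about the fixed x, y, z axes, in that order (R = Rz(yaw) Ry(pitch) Rx(roll)).
In Python, from bench import robot gives the robot as it stands. The module is installed in compiled form; this text tells all that it offers. Calls block until the motion is done:
- robot.move_ptp(position, orientation): joint-space move of the TCP to a pose.
- robot.move_linear(position, ori=None, speed=150, f_stop=None): straight line of the TCP; ori=None keeps the orientation; speed is the mean speed in mm/s. With f_stop (N) it stops when the force on the tool has changed by that much, and returns True; else False.
- robot.move_j(angles): joint-space move.
- robot.move_gripper(opening): opening from 0.0 (shut) to 1.0 (fully open); the grip force is fixed at half the most; returns when the fingers have stopped.
- robot.sleep(seconds).
- robot.inverse_kinematics(position, orientation): joint angles nearest the present ones, or None.
- robot.get_image(name): name is "scene" or "top"; returns a dict with "img" (384x512x3 uint8, blue, green, red), "fovy" (degrees; the focal length in pixels is half the picture's height over the tangent of half this angle, whatever the lens; pixels are square), "cx", "cy" (the principal point, pixels), "eye" and "orientation" of the camera in the world. Camera axes: x right, y down, z forward; pixel columns grow to the right and rows downward; lengths in mm; the calibration is good to about 2 mm. A picture is of the moment at which its call begins. There is no depth.
A pose or a line that the arm cannot do raises robot.MotionError and nothing moves.
- robot.hand_in(): hands the job in; it is judged then, once.
Readings, each from a call of its own:
- robot.current_t(): time.
- robot.current_qpos(): joint angles.
- robot.current_joint_vel(): joint speeds.
- robot.current_joint_efforts(): joint torques, N m.
- robot.current_tcp_pos(): TCP position.
- robot.current_eef_rot(): TCP orientation.
- robot.current_contact_force(): force on the tool from outside, world axes, zero at the start.
- robot.current_ft_torque(): the same for the moment, N m.
- robot.current_gripper_width(): opening from 0.0 (shut) to 1.0 (fully open).
- robot.current_finger_force(): force on a finger pad.
Only numpy, scipy, OpenCV 4.12 (cv2) and the standard library are available. Lean on these libraries where they do the work, as an engineer would, in place of code of your own. Each camera call takes 0.05 s, during which the arm holds its last target. There are 200 camera calls.

TASK

Mount the bolt gauge plate (the flat steel plate with the upright black grip) in the grey bench holder: raise the holder's spring clip until it stays up by itself, slide the plate along between the guide rails beneath it, pressing it gently but fully home against the end stop, then lower the clip by its bar gently onto the plate, never letting it snap down. Let go of everything and leave the other things on the bench where they are.

Things in the scene. Friction and masses are not known exactly. Their poses are not given: they have to be found in the camera images.
- holder: Fixed bench holder, grey flat bed 210 mm (its x) by 100 mm (its y), 14 mm high. Origin: on the bench surface, on the middle line of the guides; the bed runs from x = -90 to +120 mm. z up. The plate is slid in along +x, from the open mouth (-x end) towards the clip's hinge (+x end). Two dark hinge cheeks, 44 mm high above the bench, stand at x = 80 mm.
- bed_mid (a point): Point on the bed's top face above the holder's origin, axes as the holder's. Two parallel steel rails, 7 mm high above the bed, inner faces at y = -21.5 and +21.5 mm, run from x = -30 to +40 mm; at the mouth they flare out to about y = -31 and +31 mm at x = -60 mm.
- clip_hinge (a point): Point on the hinge axis of the spring clip: 80 mm along the holder's +x from its origin, 32 mm above the bench. The axis runs along the holder's y.
- clip (a joint): Hinge angle of the spring clip, rad. 0: down on the empty bed (start); it then reaches from the hinge in the holder's -x. 1.5: fully up, at its limit. The bar end rises and swings over towards +x as it grows. The spring is over-centre: below about 0.75 it pulls shut (4 N at the foot when shut), above about 0.85 it pulls open and holds it up. On a seated plate it rests at about 0.05.
- clip_bar (a point): Centre of the black round cross bar at the clip's free end: 12 mm thick, 30 mm long along the holder's y, flat ends to pinch from above; it can pivot between the pads. Clip down: 80 mm from the hinge in the holder's -x and 20 mm above it (52 mm above the bench); 82 mm radius. The clip's strip is 14 mm wide; the foot that presses the plate is 66 mm from the hinge.
- stop: End stop: aluminium bracket at x = 63 to 77 mm on the holder's bed, origin at its underside. From it a steel adjusting screw points to the mouth; its rigid blunt nose (18 mm wide, 9 high) is set anew each time: nose face 42 to 62 mm along +x from the holder's origin, not measured. A sprung button sticks 2.5 mm out of the nose (up to 0.7 N): home is on the nose itself. Over 20 N harms it.
- gauge_grip (a point): Loose steel gauge plate, 130 mm long (its x), 40 wide (y), 6 thick, about 0.28 kg, with dark holes and an upright black block grip near its rear. The grip, 30 mm long (x) and 12 wide (y), rises to 44 mm above the plate's underside. This point: in the grip, on the middle line, 34 mm above the underside, 113 mm behind the front edge. Plate axes; it goes in front (+x) first.
- gauge_front (a point): Middle of the plate's front edge, 3 mm above its underside. With the plate in the holder its x lies along the holder's x.
- bin_a: Bystander, not to be shifted: orange plastic picking bin full of bolts, 150 x 100 x 70 mm; origin at the centre of its underside.
- carton: Bystander, not to be shifted: brown cardboard carton 90 x 60 x 50 mm; origin at the centre of its underside.
- carton_small: Bystander, not to be shifted: small white paper carton 60 x 50 x 40 mm; origin at the centre of its underside.
- strap: Bystander, not to be shifted: flat steel joining strap without any grip, 100 x 30 x 5 mm; origin at the centre of its underside.
- spanner: Bystander, not to be shifted: steel open-ended spanner, 170 mm long; origin at the centre of its underside.
- bolt: Bystander, not to be shifted: large steel bolt standing on its head, 59 mm tall; origin at the centre of its underside.
- washer: Bystander, not to be shifted: steel washer, 40 mm across, 5 mm thick; origin at the centre of its underside.
Things that resemble listed ones, but are neither listed nor needed, are in the scene too. Several things look just like the holder: the one meant starts farthest to the robot's left.

How it is judged:
By the outcome, as a careful person would: the job done as asked, in the order asked, and still so for the second after the job is handed in, with the robot touching nothing.
It also fails if it takes over 69 s, if anything falls off the work surface, if the arm or the gripper's body presses on something with over 40 N, if the wrist force passes 120 N, or if a joint passes its speed limit or range.

## Working session

There is one attempt and no reset: what is moved stays moved. The work goes in short steps, each a Python script; the robot and the scene stay as the last script left them, time stands still between calls to the robot, and variables do not carry over. Pictures are saved under pics/ and viewed, at most 10 in all, crops included, and the job is handed in when it is done.

```bash
mkdir -p pics; python3 - <<'E'
from bench import robot
import cv2,json
for n in("scene","top"):
    d=robot.get_image(n); cv2.imwrite(f"pics/{n}0.png",d["img"]); print(n,{k:v for k,v in d.items() if k!="img"})
print(robot.current_eef_rot(),robot.current_t())
E
```

```text
scene {'fovy': 47.05707455685008, 'cx': 260.47160285172004, 'cy': 189.59452631494008, 'eye': array([969.48480422, 316.19040197, 969.58110548]), 'orientation': array([-2.61469656,  0.00778163,  2.13614242])}
top {'fovy': 50.36665721942201, 'cx': 255.4690170160684, 'cy': 187.68147446461882, 'eye': array([ 416.41558617,   37.43002962, 1100.34152468]), 'orientation': array([-3.03813024, -0.01251445, -1.54883462])}
[-3.13993529e+00 -3.54097309e-04  3.32755117e-01] 0.1
```

View pics/scene0.png

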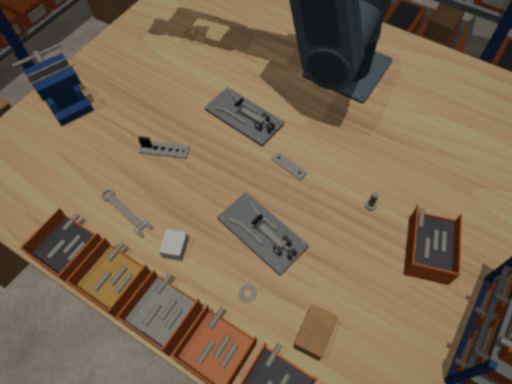

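View pics/top0.png

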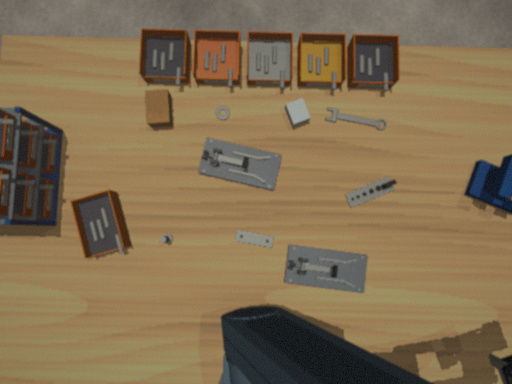

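The top view shows the target holder at about (240,163), with its hinge to the left (+y) and its mouth to the right. The plate is at (371,192) with its grip at (391,185). The other holder, at (326,268), is a lookalike farther right.

```bash
cat > h.py <<'E'
from bench import robot
import numpy as np,cv2
from scipy.spatial.transform import Rotation as R
def ray(d,u,v):
    f=192/np.tan(np.radians(d["fovy"]/2))
    r=R.from_euler("xyz",d["orientation"]).apply([(u-d["cx"])/f,(v-d["cy"])/f,1]); return np.array(d["eye"]),r
def onplane(d,u,v,z):
    e,r=ray(d,u,v); return (e+r*(z-e[2])/r[2])[:2]
def project(d,p):
    f=192/np.tan(np.radians(d["fovy"]/2))
    c=R.from_euler("xyz",d["orientation"]).inv().apply(np.array(p,float)-d["eye"]); return c[...,:2]/c[...,2:]*f+[d["cx"],d["cy"]]
def grey(img,box,smax=60):
    x0,y0,x1,y1=box; hsv=cv2.cvtColor(img,cv2.COLOR_BGR2HSV)
    m=np.zeros(img.shape[:2],np.uint8); m[y0:y1,x0:x1]=(hsv[y0:y1,x0:x1,1]<smax)*255
    m=cv2.morphologyEx(m,cv2.MORPH_CLOSE,np.ones((5,5)))
    c=max(cv2.findContours(m,cv2.RETR_EXTERNAL,cv2.CHAIN_APPROX_NONE)[0],key=cv2.contourArea)
    return c[:,0].astype(float)+0.0
E
python3 - <<'E'
from h import *
t=robot.get_image("top"); s=robot.get_image("scene")
def rep(d,box,z,n):
    c=grey(d["img"],box); w=np.array([onplane(d,*p,z) for p in c]).astype(np.float32)
    (cx,cy),(a,b),ang=r=cv2.minAreaRect(w); P=cv2.boxPoints(r)
    e=[P[1]-P[0],P[2]-P[1]]; e=max(e,key=np.linalg.norm); print(n,(cx,cy),(a,b),"long axis",np.arctan2(e[1],e[0]), project(d,np.c_[P,[z]*4]).round(1).tolist())
rep(t,(190,130,290,195),14,"holder top"); rep(s,(210,185,315,280),14,"holder scene")
rep(t,(335,170,405,212),6,"plate top"); rep(s,(130,130,195,165),6,"plate scene")
a=cv2.resize(t["img"][130:215,190:410],None,fx=3.6,fy=3.6,interpolation=cv2.INTER_CUBIC)
b=cv2.resize(s["img"][185:280,210:315],None,fx=3,fy=3,interpolation=cv2.INTER_CUBIC)
c=cv2.resize(s["img"][130:165,130:195],None,fx=6,fy=6,interpolation=cv2.INTER_CUBIC)
o=np.zeros((600,800,3),np.uint8); o[:306,:792]=a; o[310:595,:315]=b; o[310:520,330:720]=c
cv2.imwrite("pics/c1.png",o)
E
```

```text
holder top (594.0762939453125, 70.05433654785156) (208.45396423339844, 100.07978820800781) long axis 1.3649724 [[273.4, 190.2], [281.6, 154.3], [206.5, 137.0], [197.6, 172.6]]
holder scene (598.83056640625, 75.28726196289062) (209.31642150878906, 100.10565185546875) long axis 1.3665502 [[245.4, 191.4], [216.1, 217.3], [279.5, 275.0], [308.7, 245.3]]
plate top (529.0316772460938, -285.94952392578125) (39.38469696044922, 137.85861206054688) long axis -1.1538349 [[350.7, 207.4], [397.1, 187.8], [391.0, 174.5], [344.7, 193.9]]
plate scene (532.7421875, -281.8982238769531) (45.77249526977539, 139.65414428710938) long axis -1.2048036 [[189.6, 145.7], [140.1, 137.7], [134.4, 151.2], [184.7, 159.6]]
```

View pics/c1.png

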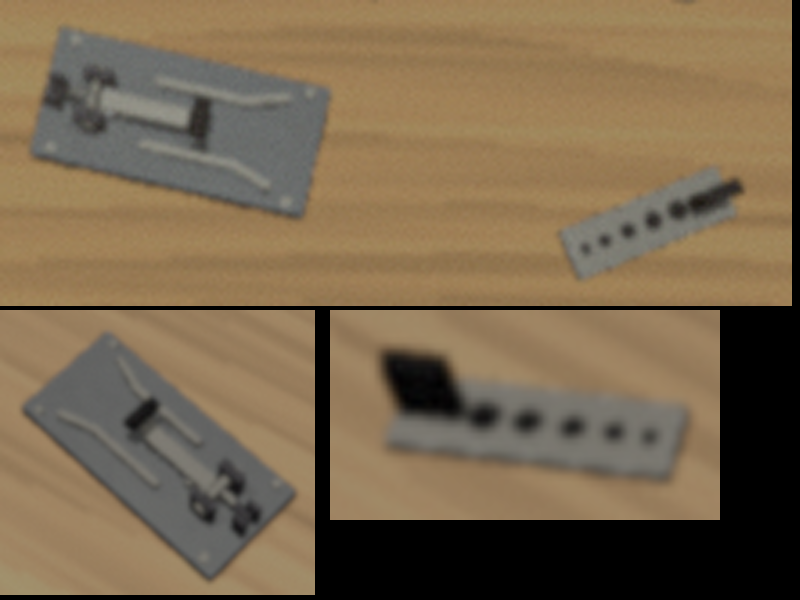

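```bash
python3 - <<'E'
from h import *
t=robot.get_image("top"); s=robot.get_image("scene")
H={"top":(t,[(585,249),(605,240),(628,228),(653,221),(678,210)],lambda p:(p[0]/3.6+190-.36,p[1]/3.6+130-.36)),
"scene":(s,[(650,436),(614,431),(572,427),(527,421),(484,416)],lambda p:((p[0]-330)/6+130-.4,(p[1]-310)/6+130-.4))}
for k,(d,P,f) in H.items():
    W=np.array([onplane(d,*f(p),6) for p in P]); print(k,W.round(1).tolist()); a,b=np.polyfit(W[:,1],W[:,0],1)
    print("dir",np.arctan2(1,a)); 
for n,d,uv in(("top",t,[(347.7,200.65)]),("scene",s,[(187.2,152.6)])): print(n,"front",[onplane(d,*p,6) for p in uv])
# grip top centroid: dark mask
for n,d,b in(("top",t,(380,174,400,192)),("scene",s,(134,133,154,152))):
    g=d["img"].max(2)[b[1]:b[3],b[0]:b[2]]; v,u=np.nonzero(g<45); print(n,len(u),u.mean()+b[0],v.mean()+b[1],onplane(d,u.mean()+b[0],v.mean()+b[1],25))
# clip bar blobs
for n,d,b in(("top",t,(240,155,252,175)),("scene",s,(249,315//3+180,266,335))):
    b=(b[0],b[1],b[2],min(b[3],340))
    if n=="scene": b=(250,315,0,0); b=(210+124//1//3,185+85//3,210+160//3+1,185+125//3)
    g=d["img"].max(2)[b[1]:b[3],b[0]:b[2]]; v,u=np.nonzero(g<55); print(n,"bar",len(u),u.mean()+b[0],v.mean()+b[1],onplane(d,u.mean()+b[0],v.mean()+b[1],52))
E
```

```text
top [[506.2, -234.9], [513.4, -250.0], [522.8, -267.3], [528.5, -286.1], [537.2, -305.1]]
dir 1.9818745347068907
scene [[508.5, -230.3], [514.9, -245.5], [523.2, -262.8], [531.3, -281.9], [539.3, -300.0]]
dir 1.9882862604578386
top front [array([ 500.99594922, -222.90922035])]
scene front [array([ 507.684313 , -216.6628709])]
top 13 385.15384615384613 185.46153846153845 [ 542.30857114 -318.33960501]
scene 87 145.08045977011494 142.31034482758622 [ 549.63301726 -320.99177688]
top bar 30 245.13333333333333 162.86666666666667 [589.68810973  54.96265331]
scene bar 62 256.7096774193548 219.93548387096774 [595.79393398  60.34289555]
```

```bash
cat >> h.py <<'E'
Y=1.366; O=np.array([593.0,57.8]); ex=np.array([np.cos(Y),np.sin(Y)]); ey=np.array([-ex[1],ex[0]])
def hw(x,y,z): return [*(O+x*ex+y*ey),z]
def rpy(yaw): return [np.pi,0,yaw]
def force(): 
    f=np.array(robot.current_contact_force()); return np.array([f[:2]@ex,f[:2]@ey,f[2]]).round(2)
def th(p=None):
    p=np.array(robot.current_tcp_pos() if p is None else p); r=p[:2]-O; return np.array([r@ex,r@ey,p[2]]).round(2)
def bar(t,dx=0,dz=0):  # bar centre in holder x,z at clip angle t
    a=np.arctan2(20,80)+t; r=np.hypot(80,20); return 80-r*np.cos(a)+dx,32+r*np.sin(a)+dz
def pic(name,c,w=75,k=4):
    o=[]
    for n in("top","scene"):
        d=robot.get_image(n); u,v=project(d,c).astype(int); h=w//2
        u=min(max(u,h),511-h); v=min(max(v,h),383-h)
        o.append(cv2.resize(d["img"][v-h:v+h,u-h:u+h],(400,400),interpolation=cv2.INTER_CUBIC))
    cv2.imwrite(name,np.hstack(o))
E
python3 - <<'E'
from h import *
robot.move_gripper(.6)
robot.move_ptp(hw(0,0,130),rpy(Y))
robot.move_linear(hw(0,0,60),speed=100)
print(robot.current_t(),th(),force())
robot.move_linear(hw(0,0,36),speed=60,f_stop=5)
print(robot.current_t(),th(),force())
pic("pics/c2.png",hw(0,0,45),70)
E
```

```text
4.4667 [-1.000e-02 -5.200e-01  6.051e+01] [ 0.37 -1.38 -0.17]
5.0167 [-3.000e-02  2.400e-01  3.555e+01] [ 0.46 -0.74  0.33]
```

View pics/c2.png

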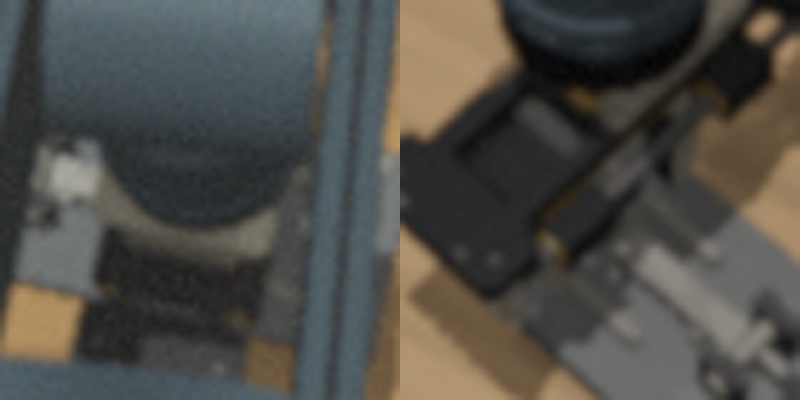

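The scene view (right half) shows the fingers straddling the end of the strip, with the near finger at about (555,240) and the bar hidden between them. I'll close in stages and balance the side force.

```bash
python3 - <<'E'
from h import *
f0=force()
robot.move_gripper(.40)
print(robot.current_gripper_width()*93,force()-f0,robot.current_finger_force())
robot.move_gripper(.30)
print(robot.current_gripper_width()*93,force()-f0,robot.current_finger_force(),th(),robot.current_t())
E
```

```text
37.2137885057405 [ 0.13  0.16 -0.74] 0.0
29.798367716566965 [ 1.43 -3.64 -1.63] 29.999560117721558 [-1.000e-02 -9.900e-01  3.613e+01] 6.0
```

```bash
python3 - <<'E'
from h import *
def av(n=6):
    F=[];P=[]
    for _ in range(n): F.append(force());P.append(th());robot.sleep(.03)
    return np.mean(F,0).round(2),np.mean(P,0).round(2)
print(av())
robot.move_linear(hw(0,-1.5,36),speed=30); print(av())
# lift slightly along the arc and watch force
for t in(.1,.2):
    x,z=bar(t); robot.move_linear(hw(x,-1.5,z-16),speed=40); print(t,*av(3),robot.current_t())
E
```

```text
(array([ 0.38, -4.48, -2.41]), array([ 1.000e-02, -9.800e-01,  3.616e+01]))
(array([-0.19, -0.22,  1.38]), array([-3.000e-02, -1.090e+00,  3.606e+01]))
0.1 [-1.39 -1.32 -4.64] [ 2.29 -1.08 43.56] 7.1083
0.2 [-1.54  0.23 -4.64] [ 5.69 -1.1  51.58] 7.5667
```

```bash
python3 - <<'E'
from h import *
for t in np.arange(.35,1.46,.15).clip(0,1.42):
    x,z=bar(t); robot.move_linear(hw(x,-1.2,z-16),speed=70); print(round(t,2),force(),th(),round(robot.current_gripper_width()*93,1),round(robot.current_t(),2))
E
```

```text
0.35 [-1.65  0.1  -2.95] [12.09 -1.14 62.86] 29.7 7.89
0.5 [-2.11  1.53 -2.58] [19.69 -1.16 72.5 ] 29.4 8.22
0.65 [-2.96  1.47  1.02] [28.49 -1.16 80.72] 29.8 8.54
0.8 [-2.98  3.43  1.45] [38.6  -1.2  87.66] 29.2 8.87
0.95 [-2.63  3.55  5.54] [49.81 -1.2  93.06] 29.6 9.19
1.1 [-1.54  4.98  6.24] [61.91 -1.23 96.77] 29.3 9.52
1.25 [0.24 4.36 6.61] [74.61 -1.22 98.69] 29.0 9.84
1.4 [1.71 4.29 6.08] [87.43 -1.26 98.73] 29.7 10.17
```

```bash
python3 - <<'E'
from h import *
robot.move_gripper(.5)
x,z=bar(1.4); robot.move_linear(hw(x,-1.2,z+35),speed=120)
gy=1.985; g=[549.0,-323.0]
robot.move_ptp([*g,90],rpy(gy))
pic("pics/c3.png",hw(40,0,40),80)
robot.move_linear([*g,15],speed=100,f_stop=6); print(robot.current_tcp_pos(),robot.current_t())
robot.move_gripper(.05)
print(robot.current_gripper_width()*93,robot.current_finger_force(),robot.current_contact_force(),robot.current_t())
E
```

```text
[ 549.44250356 -323.31534696   15.55713831] 14.0
11.65303956588999 29.993456304073334 [-1.30398783 -0.68629193  1.6033446 ] 14.6417
```

View pics/c3.png

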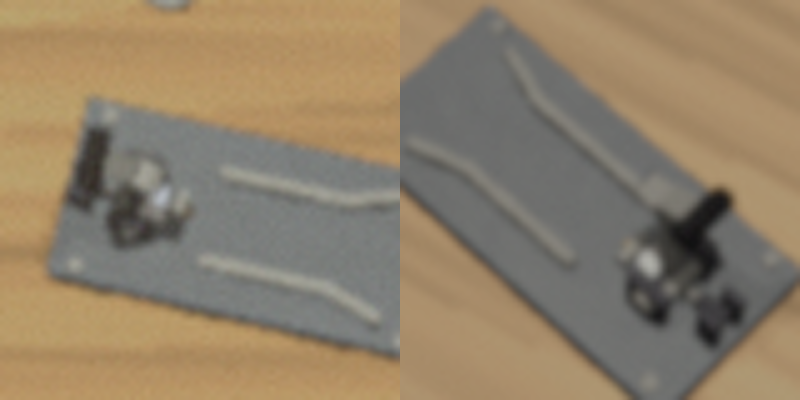

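The clip stands up by itself: its bar is over the hinge in both views. The grip is held at a width of 11.7 mm, so I'll lift the plate and carry it to the mouth.

```bash
python3 - <<'E'
from h import *
p=robot.current_tcp_pos(); Yp=1.372
robot.move_linear([p[0],p[1],70],speed=100)
robot.move_ptp(hw(-190,-1.2,70),rpy(Yp))
pic("pics/c4.png",hw(-60,0,40),100)
robot.sleep(.2); print(force(),robot.current_t(),robot.current_gripper_width()*93)
robot.move_linear(hw(-190,-1.2,36),speed=80)
print(robot.move_linear(hw(-190,-1.2,27.5),speed=15,f_stop=3),th(),force(),robot.current_t())
E
```

```text
[ 0.43  0.11 -1.58] 16.5083 11.639476051976963
True [-190.21   -1.11   28.16] [-0.64  0.72  2.51] 17.6
```

View pics/c4.png

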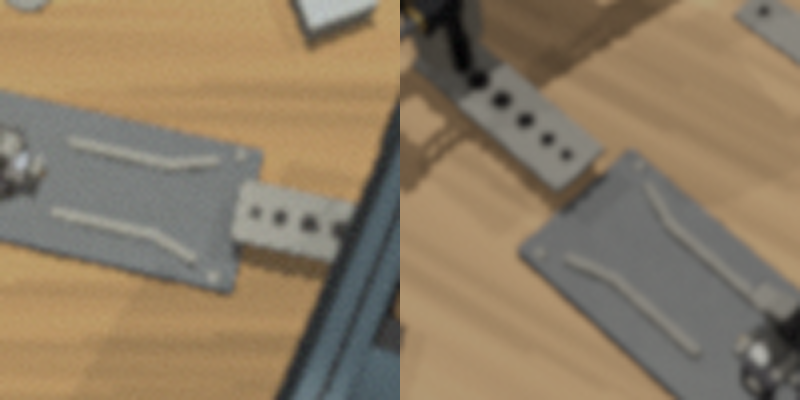

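The plate is in line with the holder in both views, with its front just at the mouth and centred between the flares. Next I'll slide it in while watching the forces.

```bash
python3 - <<'E'
from h import *
y=-1.2;z=28.5
for x in(-160,-135,-115,-100,-88,-80):
    s=robot.move_linear(hw(x,y,z),speed=45,f_stop=8); f=force(); print(x,s,th(),f,round(robot.current_t(),2))
    if s: break
    if abs(f[1])>1.5: y+=np.clip(f[1]/4,-1,1)
E
```

```text
-160 False [-159.01   -0.98   28.31] [ 2.16 -0.81  1.81] 18.42
-135 False [-134.24   -1.39   28.59] [ 0.72 -0.07  5.09] 19.12
-115 False [-115.29   -1.61   28.87] [-1.04  0.24  6.29] 19.72
-100 False [-100.37   -1.76   29.03] [-1.4  -0.55  6.44] 20.2
-88 False [-88.41  -1.84  29.13] [-1.36 -0.42  7.74] 20.62
-80 False [-80.5   -1.83  29.13] [-1.62 -0.02  7.16] 20.94
```

```bash
python3 - <<'E'
from h import *
robot.move_linear(hw(-80,-1.6,29.2),speed=10); print(th(),force())
s=robot.move_linear(hw(-42,-1.6,29.2),speed=10,f_stop=6); print(s,th(),force(),robot.current_t())
pic("pics/c5.png",hw(20,0,25),80)
E
```

```text
[-80.29  -1.59  29.16] [-2.1  -0.55  4.63]
True [-58.61  -1.65  29.22] [-0.34 -0.27  3.48] 23.35
```

View pics/c5.png

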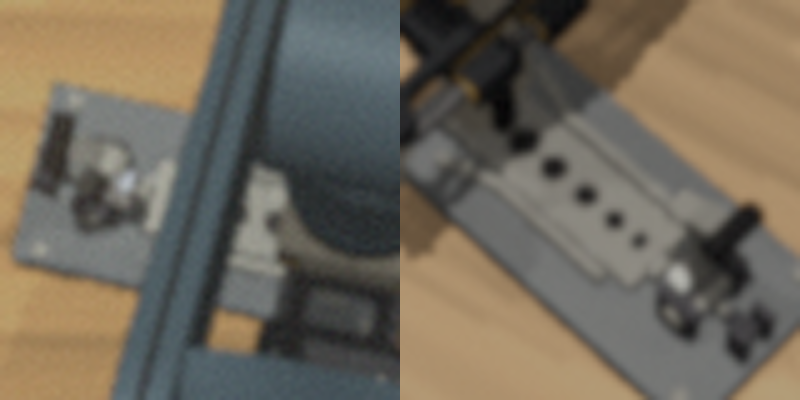

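The scene view shows the plate between the rails, with its front at the nose near (640,275). Since the force relaxed after the stop, I'll push on in small steps to confirm rigid contact.

```bash
python3 - <<'E'
from h import *
def av(n=5):
    F=[];P=[]
    for _ in range(n): F.append(force());P.append(th());robot.sleep(.02)
    return np.mean(F,0).round(2),np.mean(P,0).round(2)
print(av())
x=-58.6
for i in range(12):
    x+=.6; robot.move_linear(hw(x,-1.6,29.2),speed=12); f,p=av(); print(round(x,2),f,p)
    if f[0]<-8: break
print(robot.current_t())
E
```

```text
(array([1.93, 0.65, 3.56]), array([-58.64,  -1.64,  29.2 ]))
-58.0 [-3.48 -0.01  3.55] [-58.52  -1.63  29.18]
-57.4 [-6.39  0.45  3.56] [-58.49  -1.66  29.18]
-56.8 [-8.59  0.48  3.57] [-58.46  -1.66  29.18]
24.5583
```

```bash
python3 - <<'E'
from h import *
def holes():
    d=robot.get_image("scene"); c=project(d,hw(25,-1,20)).astype(int); g=d["img"].max(2)
    return g[c[1]-14:c[1]+14,c[0]-16:c[0]+16].astype(np.float64)
robot.move_linear(hw(-57.9,-1.6,29.2),speed=12); print(force(),th())
a=holes()
robot.move_gripper(.4); print(robot.current_gripper_width()*93,force())
b=holes(); print("shift open",cv2.phaseCorrelate(a,b))
robot.move_linear(hw(-58,-1.6,85),speed=120)
c=holes(); print("shift away",cv2.phaseCorrelate(a,c),robot.current_t())
d=robot.get_image("scene"); print("2mm back =",project(d,hw(23,-1,20))-project(d,hw(25,-1,20)))
pic("pics/c6.png",hw(10,0,25),70)
E
```

```text
[-5.66  0.25  2.41] [-58.53  -1.65  29.17]
37.035026127963725 [ 0.05 -0.53 -0.07]
shift open ((-0.11206689274289161, -0.04157235280370308), 1.0005332602709687)
shift away ((-0.005376718995666607, 0.17924035868707477), 0.9553308678652039) 26.2083
2mm back = [-0.60998184 -0.53556102]
```

View pics/c6.png

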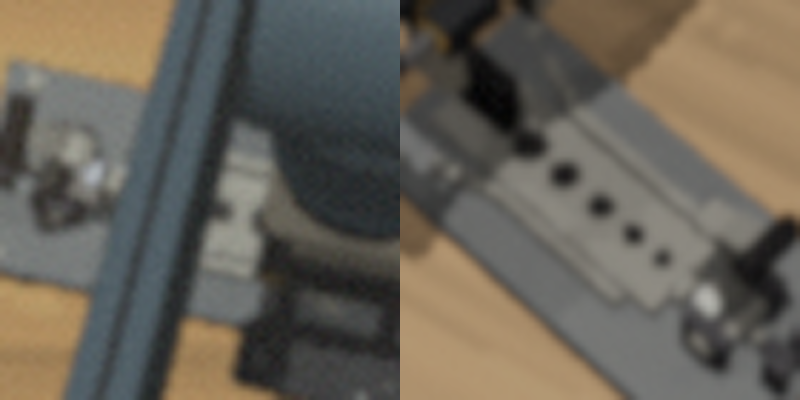

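The scene view shows the released plate lying flat between the rails, its front at the nose near (680,290), with no visible shift. As the button might push it back, I'll check with a gentle touch from behind the grip.

```bash
python3 - <<'E'
from h import *
robot.move_linear(hw(-92,-1.8,85),speed=150)
robot.move_gripper(0)
robot.move_linear(hw(-92,-1.8,40),speed=120,f_stop=8)
print(th(),force(),robot.current_t())
f0=force(); s=robot.move_linear(hw(-74,-1.8,40),speed=10,f_stop=3); print(s,th(),force()-f0)
x=th()[0]
for i in range(7):
    x+=.6; robot.move_linear(hw(x,-1.8,40),speed=15); f=force()-f0; print(round(x,2),th(),f.round(2))
    if f[0]<-6: break
print(robot.current_t())
E
```

```text
[-92.04  -1.86  40.  ] [-0.2  -1.44  0.87] 28.0083
True [-83.92  -1.49  39.62] [-0.74  0.13 -0.45]
-83.32 [-83.78  -1.64  39.77] [-3.74  1.07 -1.58]
-82.72 [-83.7   -1.75  39.9 ] [-5.32  0.97 -0.56]
-82.12 [-83.65  -1.91  40.02] [-8.67  1.67 -0.4 ]
29.725
```

The plate went rigid on first touch (≤0.3 mm of travel), so it is home. Now the clip.

```bash
python3 - <<'E'
from h import *
yb=lambda x:-1.3+1.3*x/90
robot.move_linear(hw(-92,-1.8,40),speed=60)
robot.move_linear(hw(-92,-1.8,150),speed=200)
robot.move_gripper(.5)
x,z=bar(1.48)
robot.move_ptp(hw(x,yb(x),z+30),rpy(Y))
print(robot.move_linear(hw(x,yb(x),z-16),speed=80,f_stop=8),th(),force(),robot.current_t())
robot.move_gripper(.28)
print(robot.current_gripper_width()*93,force(),robot.current_t())
E
```

```text
False [92.59 -0.25 97.62] [-0.45  1.11  0.55] 33.125
29.821557053151007 [-0.81 -3.05  0.65] 33.5583
```

```bash
python3 - <<'E'
from h import *
yb=lambda x:-1.2+.7*x/90
for t in(1.4,1.25,1.1,.95,.8,.65,.5,.37,.26,.18,.12):
    x,z=bar(t); robot.move_linear(hw(x,yb(x),z-16),speed=60); print(t,force(),th(),round(robot.current_gripper_width()*93,1),round(robot.current_t(),2))
E
```

```text
1.4 [ 4.24 -1.68  0.97] [87.13 -1.05 98.86] 29.0 33.82
1.25 [3.61 0.51 5.74] [74.49 -1.07 99.04] 29.5 34.17
1.1 [ 3.11 -0.17  6.11] [61.67 -1.11 97.26] 29.1 34.53
0.95 [1.23 0.32 7.69] [49.23 -1.12 93.6 ] 29.2 34.89
0.8 [-1.09 -0.73  6.7 ] [37.42 -1.08 87.96] 29.4 35.25
0.65 [-3.32 -1.7   6.38] [26.69 -1.07 80.65] 29.7 35.61
0.5 [-4.95 -0.27  5.98] [17.5  -1.05 71.94] 29.5 35.97
0.37 [-5.42 -0.89  3.62] [10.82 -1.04 63.37] 29.5 36.29
0.26 [-5.98 -0.88  2.57] [ 6.05 -1.   55.42] 29.7 36.59
0.18 [-6.34 -1.79  1.24] [ 3.15 -1.   49.42] 29.5 36.85
0.12 [-5.68 -2.22  1.14] [ 1.3  -1.01 44.8 ] 29.6 37.1
```

```bash
python3 - <<'E'
from h import *
for t in(.10,.085,.07,.055,.045,.035,.025,.015,.005,-.005,-.015):
    x,z=bar(t); robot.move_linear(hw(x+1,-1.2,z-16),speed=15); robot.sleep(.05); f=force(); print(t,round(z-16,2),f,th(),round(robot.current_t(),2))
    if f[2]>6: break
pic("pics/c7.png",hw(0,0,45),70)
E
```

```text
0.1 43.89 [-7.53 -2.    1.92] [ 1.   -1.01 43.51] 37.41
0.085 42.72 [-8.32 -1.84  1.43] [ 0.66 -1.03 42.33] 37.71
0.07 41.55 [-8.2  -1.42  1.39] [ 0.33 -1.04 41.14] 38.01
0.055 40.37 [-7.62 -1.93  1.68] [-0.   -1.02 39.92] 38.31
0.045 39.58 [-7.8  -1.77  1.91] [-0.21 -1.   39.12] 38.61
0.035 38.79 [-7.17 -1.61  0.83] [-0.4  -1.01 38.35] 38.91
0.025 37.99 [-8.24 -2.26  2.09] [-0.58 -1.03 37.52] 39.21
0.015 37.2 [-7.29 -1.39  0.88] [-0.74 -1.01 36.71] 39.51
0.005 36.4 [-7.63 -3.74  1.06] [-0.89 -1.02 35.91] 39.81
-0.005 35.6 [-7.14 -1.5   2.67] [-0.99 -1.03 35.4 ] 40.11
-0.015 34.8 [-6.54 -0.25  6.76] [-1.06 -1.06 35.22] 40.41
```

View pics/c7.png

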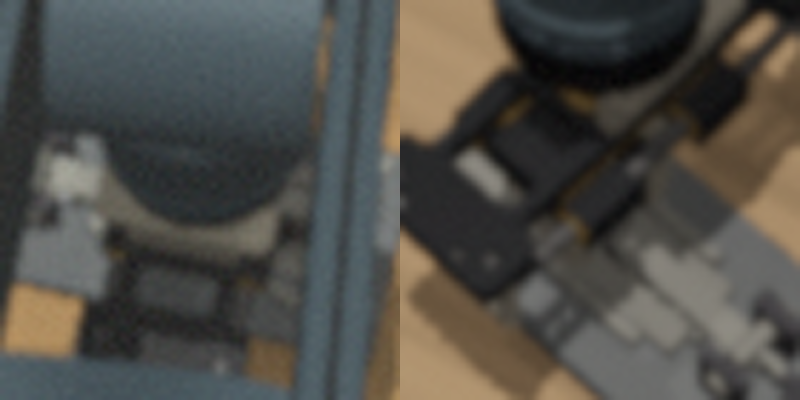

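The scene view (right half) shows the strip lying on the plate between the rails. The upward force rise means the foot is resting on something, so I'll relax a little, release and check the bar's height numerically against the first picture.

```bash
python3 - <<'E'
from h import *
robot.move_linear(hw(-.5,-1.2,35.3),speed=15); print(force(),th())
robot.move_gripper(.45); print(robot.current_gripper_width()*93,force(),th())
robot.move_linear(hw(-.5,-1.2,130),speed=120)
robot.move_ptp([300,-330,220],rpy(.6)); print(robot.current_t())
d=robot.get_image("scene"); t=robot.get_image("top")
o=[]
for k,im in(("top",t),("scene",d)):
    c=project(im,hw(10,0,30)).astype(int)
    old=cv2.imread(f"pics/{k}0.png")
    o.append(np.vstack([cv2.resize(i[c[1]-28:c[1]+28,c[0]-38:c[0]+38],(400,295),interpolation=cv2.INTER_CUBIC) for i in(old,im["img"])]))
    b=(c[0]-10,c[1]-14,c[0]+14,c[1]+14)
cv2.imwrite("pics/c8.png",np.hstack(o))
print("bar shift if +4mm up,0.05:",[project(im,hw(bar(.05)[0],-1,bar(.05)[1]))-project(im,hw(0,-1,52)) for im in(t,d)])
for im,k,b in((t,"top",(240,155,252,175)),(d,"scene",(251,213,264,226))):
    for i in(cv2.imread(f"pics/{k}0.png"),im["img"]):
        g=np.clip(80-i.max(2)[b[1]:b[3],b[0]:b[2]].astype(float),0,None); v,u=np.mgrid[b[1]:b[3],b[0]:b[2]]; print(k,(g*u).sum()/g.sum(),(g*v).sum()/g.sum())
E
```

```text
[-3.31 -1.22  4.41] [-1.03 -1.06 35.28]
41.61444450699746 [-0.08 -0.03  0.43] [-0.33 -0.87 35.01]
43.9667
bar shift if +4mm up,0.05: [array([-0.43685122, -0.35273101]), array([ 0.31204091, -0.47029555])]
top 245.08739837398375 163.1449864498645
top 245.0527659574468 162.78212765957446
scene 256.90630740967543 219.8968156766687
scene 256.8012539184953 219.6050156739812
```

View pics/c8.png

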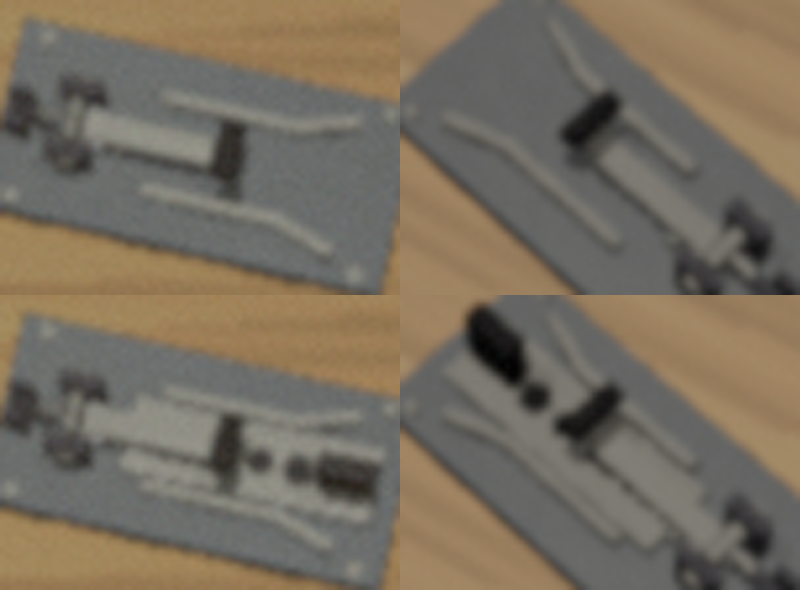

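The lower crops show the clip down on the plate, the bar slightly higher than on the empty bed in both views (about 0.3 px, against about 0.4 px expected), and the plate between the rails. I'll do one last gentle touch behind the grip to confirm it is still home, then hand in.

```bash
python3 - <<'E'
from h import *
robot.move_gripper(0)
robot.move_ptp(hw(-94,-1.8,85),rpy(1.372))
robot.move_linear(hw(-94,-1.8,40),speed=120,f_stop=8)
robot.move_linear(hw(-87,-1.8,40),speed=40,f_stop=5)
f0=force(); s=robot.move_linear(hw(-78,-1.8,40),speed=8,f_stop=3); print(s,th(),force()-f0)
x=th()[0]
for i in range(4):
    x+=.6; robot.move_linear(hw(x,-1.8,40),speed=15); f=force()-f0; print(round(x,2),th(),f.round(2))
    if f[0]<-6: break
robot.move_linear(hw(-94,-1.8,40),speed=60)
robot.move_linear(hw(-94,-1.8,150),speed=150)
print(robot.current_t(),force())
E
```

```text
True [-83.88  -1.46  39.57] [ 0.26 -0.06  0.5 ]
-83.28 [-83.85  -1.53  39.61] [-2.3  -0.35 -1.83]
-82.68 [-83.72  -1.54  39.73] [-5.64  0.31 -2.09]
-82.08 [-83.67  -1.66  39.84] [-7.49 -0.24 -0.64]
49.8667 [ 0.07 -0.42 -0.97]
```

Contact came at the same place as before (-83.9), so the plate is still home.

```bash
python3 -c "
from h import *
print(robot.hand_in(),robot.current_t())"
```

```text
the job is handed in; nothing more can be done
the job is handed in; nothing more can be done
```

The job is handed in at about 50 s: the gauge plate is home against the stop nose, the clip was lowered onto it under control, and the robot is touching nothing.

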